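Blow out the padlocks

ROBOT

A 6-joint arm with a two-finger parallel gripper is mounted at the origin on a cart in front of the work surface, level with it; the furniture and walls round the work are solid. World frame = base frame: x ahead of the robot, y to its left, z up, the work surface at z = 0. Lengths are in m, angles in rad, forces in N, time in s.
With the tool pointing down it reaches from about 0.35 to 0.875 m from the base axis. Payload 15.5 kg.
Tool frame: the origin (TCP) lies at the very end of the fingers, on their centre line; the grasp point (between the pads) lies 19 mm behind it (r.pinch_z is the z of the grasp point in the tool frame, in m); z points along the fingers, y is the line along which they close (so a half turn about z gives the same grasp; the last joint's range is limited). The gripper opens to 85 mm and grips with 20 to 120 N. Pads are 22 mm wide; open, the fingers measure 114 mm over their backs; the gripper's body (76 mm by 85 mm) begins 54 mm behind the grasp point. The pads swing forward as they close: fully open they stand 13 mm farther back than shut.
Start: joints at [1.153, 0.494, 1.345, -0, 1.302, -0.096], TCP at [0.198, 0.593, 0.231] pointing down, gripper open.
Joint ranges: [-2.91, 2.91], [-0.82, 2.16], [0.22, 2.67], [-1.22, 4.37], [0.12, 2.79], [-3.08, 3.08]. Speed limits (rad/s): [1.89, 1.89, 2.57, 3.01, 3.01, 3.01].

INTERFACE

Orientations are given as a unit quaternion [x, y, z, w].
In Python, from workcell import r, command_gripper, solve_ik, optics, job gives the robot as it stands. Calls block until the motion is done:
- r.move_pose(position, orientation): joint-space move of the TCP to a pose.
- r.servo_line(position, feed=0.15, frame=None, contact_N=None): straight line of the TCP; frame=None keeps the orientation; feed is the mean speed in m/s. With contact_N (N) it stops when the force on the tool has changed by that much, and returns True; else False.
- r.move_j(angles): joint-space move.
- command_gripper(opening): opening from 0.0 (shut) to 1.0 (fully open); the grip force is fixed at half the most; returns when the fingers have stopped.
- r.sleep(seconds).
- solve_ik(position, orientation): joint angles nearest the present ones, or None.
- r.read_state(): the state.
- optics.capture(name): name is "side" or "top" or "wrist"; returns a dict with "img" (384x512x3 uint8, blue, green, red), "fov_y" (degrees; the focal length in pixels is half the picture's height over the tangent of half this angle, whatever the lens; pixels are square), "cx", "cy" (the principal point, pixels), "world_from_camera" (4x4, takes a point from camera to world coordinates). Camera axes: x right, y down, z forward; pixel columns grow to the right and rows downward; lengths in m; the calibration is good to about 2 mm. A picture is of the moment at which its call begins. There is no depth.
A pose or a line that the arm cannot do raises r.PlanningError and nothing moves.
- job.hand_in(): hands the job in; it is judged then, once.
The state is a dict: "clock": time; "q": joint angles; "qvel": joint speeds; "joint_efforts": joint torques, N m; "eef_pos": TCP position; "tool_rot": TCP orientation; "force": force on the tool from outside, world axes, zero at the start; "wrist_torque": the same for the moment, N m; "grip_width": opening from 0.0 (shut) to 1.0 (fully open); "grasp_force": force on a finger pad.
Only numpy, scipy, OpenCV 4.12 (cv2) and the standard library are available. Lean on these libraries where they do the work, as an engineer would, in place of code of your own. Each camera call takes 0.05 s, during which the arm holds its last target. There are 200 camera calls.

TASK

Clean the padlocks in the grey blow-out box: slide its little thumb latch sideways so the spring-loaded cover pops up, put every padlock from the bench into the chamber, and press the cover down until the latch catches it again. Only then pull down the sloping front flap by its lip, press the start button behind it fully in, and push the flap back up until it rests fully shut. Leave the bottle, the tape and the lock cylinder alone.

Things in the scene. Friction and masses are not known exactly. Their poses are not given: they have to be found in the camera images.
- blow_box: grey blow-out box fixed to the bench, 210 (x) x 200 (y) x 100 mm high (its deck; the cover lies 8 mm higher). Origin: centre of its underside on the bench; x points to its back (the cover's hinge), y to its left, z up. It stands turned by 0.05 to 0.30 rad about z with its front facing the robot. Front to back: sloping flap (box x -107 at its foot to -55 mm at the deck), latch deck (x -55 to -12 mm), cover over the chamber (x -12 to 100 mm). Walls 10 mm.
- chamber (a point): centre of the chamber's floor, axes as the box; at box (45, 0, 20) mm. The chamber is open at the top when the cover is up: 100 (x) x 180 (y) mm inside, 80 mm deep, its floor 20 mm above the bench.
- cover (a joint): angle of the cover, rad: 0 shut, 1.55 fully open (upright). The cover is 112 (x) x 196 (y) x 7 mm; its hinge runs along the box's y at box x 100 mm, z 104 mm. A spring (about 0.4 N m when shut, 0.12 N m when open) throws it up to 1.55 as soon as the latch frees it and keeps it there; push its outer face from behind forward and down, then press near the front edge (some 6 to 10 N) until the latch snaps over it.
- cover_edge (a point): point on the outer (upper) face of the cover at its free edge, 112 mm from the hinge, at box y +20 mm; shut, it is at box (-12, 20, 108) mm. Moves with the cover. The pegboard wall stands 70 mm or more behind the open cover: reach over the cover's free edge with the fingertips leaning to the back, so that the hand stays in front.
- latch (a joint): travel of the thumb latch, m: 0 home (holding the cover if that is shut), grows to 0.014 as it is slid along the box's +y (to the box's left). A spring returns it (1 to 3 N); the cover is free from 0.010 on. As the cover is pressed down its front tongue pushes the latch aside by 9 mm and the latch snaps back to 0 over it.
- latch_tab (a point): middle of the top of the latch's black thumb tab, 12 (x) x 11 (y) x 20 mm high, standing on the deck in front of the cover at box (-38, -50) mm, its top 123 mm above the bench. A thin bevelled claw joined to it reaches back from box x -32 to -15 mm. Moves with the latch; free deck on both y sides of the tab.
- flap (a joint): angle of the front flap, rad: 0 shut (leaning back 0.56 rad from upright, against the deck), 1.0 fully down (leaning 0.44 rad forward, where a stop holds it). Hinge along its bottom edge, parallel to the box's y, at box x -107 mm, z 22 mm. No latch: its weight (0.12 kg) keeps it at either end.
- flap_lip (a point): middle of the top edge of the flap's pull lip, 60 mm wide (y) and 5 mm thick, standing 30 mm above the deck along the flap's slope, 132 mm from the flap's hinge; shut, it is at box (-37, 50, 134) mm. A fingertip fits behind it (between lip and cover, or just above the cover) to draw it forward. Moves with the flap.
- start (a joint): travel of the start button, m: 0 out, 0.005 fully in (5 N); springs back out.
- start_top (a point): centre of the top of the round upright-facing start button, 24 mm across, on a ledge behind the flap at box (-72, 0, 51) mm; only reachable from above while the flap is down.
- padlock_0: brass padlock, body 19 x 42 x 36 mm (its x, y, z) with a steel shackle on top to 66 mm, about 0.15 to 0.3 kg; one of two to four loose on the bench (None if absent). Origin: centre of the body's underside, z toward the shackle. Only the body, up to 36 mm, is solid to the touch; take it across its 19 mm thickness (its x). Stands upright at the start; knocked, it may lie on a side.
- padlock_1: brass padlock, body 19 x 42 x 36 mm (its x, y, z) with a steel shackle on top to 66 mm, about 0.15 to 0.3 kg; one of two to four loose on the bench (None if absent). Origin: centre of the body's underside, z toward the shackle. Only the body, up to 36 mm, is solid to the touch; take it across its 19 mm thickness (its x). Stands upright at the start; knocked, it may lie on a side.
- padlock_2: brass padlock, body 19 x 42 x 36 mm (its x, y, z) with a steel shackle on top to 66 mm, about 0.15 to 0.3 kg; one of two to four loose on the bench (None if absent). Origin: centre of the body's underside, z toward the shackle. Only the body, up to 36 mm, is solid to the touch; take it across its 19 mm thickness (its x). Stands upright at the start; knocked, it may lie on a side.
- padlock_3: brass padlock, body 19 x 42 x 36 mm (its x, y, z) with a steel shackle on top to 66 mm, about 0.15 to 0.3 kg; one of two to four loose on the bench (None if absent). Origin: centre of the body's underside, z toward the shackle. Only the body, up to 36 mm, is solid to the touch; take it across its 19 mm thickness (its x). Stands upright at the start; knocked, it may lie on a side.
- oil_bottle: white bottle with a red nozzle, 40 x 40 x 114 mm, origin under its middle; a bystander.
- tape_roll: blue tape roll lying flat, 64 x 64 x 18 mm, origin under its middle; a bystander.
- lock_cylinder: steel lock cylinder, 67 x 28 x 38 mm, origin under its middle; a bystander, not to be cleaned.
Not all that is in view belongs to the job. What is shaped like the padlock_1 but green or turquoise is not meant.

How it is judged:
On the way, in this order (a step that is already met when the one before it is completed fails the run):
1. the latch is slid aside and the cover has sprung open (value of joint cover above 1.3 rad), for 0.2 s.
2. every padlock is in the chamber and the cover is shut and latched (x of padlock_0 in the frame of chamber between -0.052 and 0.052 m and y of padlock_0 in the frame of chamber between -0.092 and 0.092 m and z of padlock_0 in the frame of chamber between -0.006 and 0.06 m and x of padlock_1 in the frame of chamber between -0.052 and 0.052 m and y of padlock_1 in the frame of chamber between -0.092 and 0.092 m and z of padlock_1 in the frame of chamber between -0.006 and 0.06 m and x of padlock_2 in the frame of chamber between -0.052 and 0.052 m and y of padlock_2 in the frame of chamber between -0.092 and 0.092 m and z of padlock_2 in the frame of chamber between -0.006 and 0.06 m and x of padlock_3 in the frame of chamber between -0.052 and 0.052 m and y of padlock_3 in the frame of chamber between -0.092 and 0.092 m and z of padlock_3 in the frame of chamber between -0.006 and 0.06 m and value of joint cover below 0.04 rad and value of joint latch below 0.004 m), for 0.2 s.
3. the front flap is pulled down (value of joint flap above 0.85 rad and value of joint cover below 0.04 rad and value of joint latch below 0.004 m), for 0.2 s.
4. the start button is pressed in with the cover latched (value of joint start above 0.0035 m and value of joint cover below 0.04 rad and value of joint latch below 0.004 m), for 0.1 s.
At the end, for the whole second after the job is handed in: every padlock lies at rest inside the chamber (its origin within the chamber's walls, less than 60 mm above its floor), the cover is shut (under 0.04 rad) with the latch home (under 4 mm), the flap is back up (under 0.08 rad) and the button is out (all of step 2 and value of joint flap below 0.08 rad and value of joint start below 0.002 m and linear speed of each of padlock_0, padlock_1, padlock_2, padlock_3 below 0.05 m/s); the robot touches nothing.
It fails at once if the start button is pressed while the cover is open (value of joint start above 0.002 m and value of joint cover above 0.15 rad).
It fails at once if the oil bottle is moved by more than 30 mm (distance of oil_bottle from where it was at the start of the episode above 0.03 m).
It fails at once if the tape roll is moved by more than 30 mm (distance of tape_roll from where it was at the start of the episode above 0.03 m).
It fails at once if the lock cylinder is moved by more than 30 mm (distance of lock_cylinder from where it was at the start of the episode above 0.03 m).
Of padlock_0, padlock_1, padlock_2, padlock_3 only 2 to 4 are there at a start; the rules pass over those that are not, and their reading is None.
At some moment in a run one of padlock_0, padlock_1, padlock_2, padlock_3 may be knocked a few centimetres aside while the robot is not near it.
It also fails if it takes over 210 s, if anything falls off the work surface, if the arm or the gripper's body presses on something with over 40 N, if the wrist force passes 120 N, or if a joint passes its speed limit or range.

## Working session

There is one attempt and no reset: what is moved stays moved. The work goes in short steps, each a Python script; the robot and the scene stay as the last script left them, time stands still between calls to the robot, and variables do not carry over. Pictures are saved under pics/ and viewed, at most 14 in all, crops included, and the job is handed in when it is done.

```bash
ls; mkdir -p pics
cat > h.py <<'E'
import numpy as np, cv2
from workcell import r, command_gripper, solve_ik, optics, job
from scipy.spatial.transform import Rotation as R
def snap(n,f):
    c=optics.capture(n); cv2.imwrite(f'pics/{f}.png',c['img']); np.savez(f'pics/{f}.npz',T=c['world_from_camera'],p=[c['fov_y'],c['cx'],c['cy']]); return c
def ray(f,u,v):
    d=np.load(f'pics/{f}.npz'); T=d['T']; fov,cx,cy=d['p']; fl=192/np.tan(np.radians(fov)/2)
    return T[:3,3], T[:3,:3]@np.array([(u-cx)/fl,(v-cy)/fl,1])
def at(f,u,v,z):
    o,k=ray(f,u,v); return o+k*(z-o[2])/k[2]
def proj(f,P):
    d=np.load(f'pics/{f}.npz'); T=d['T']; fov,cx,cy=d['p']; fl=192/np.tan(np.radians(fov)/2)
    c=(np.atleast_2d(P)-T[:3,3])@T[:3,:3]; return c[:,:2]/c[:,2:]*fl+[cx,cy]
E
python3 - <<'E'
from h import *
for n in ['side','top','wrist']:
    c=snap(n,n+'0'); print(n,c['fov_y'],c['cx'],c['cy'],c['world_from_camera'].round(3).tolist())
a=[cv2.imread(f'pics/{n}0.png') for n in ['side','top']]
cv2.imwrite('pics/a.png',cv2.resize(a[0],(800,600))); cv2.imwrite('pics/b.png',cv2.resize(a[1],(800,600)))
print(r.read_state())
E
```

```text
pics
side 56.14454253155087 254.33776751027372 194.06728879411114 [[0.879, -0.29, 0.378, 0.047], [-0.476, -0.564, 0.675, -0.808], [0.017, -0.773, -0.634, 0.83], [0.0, 0.0, 0.0, 1.0]]
top 47.809657809838455 256.6122605065293 189.33718861517255 [[0.473, -0.682, 0.558, -0.39], [-0.881, -0.371, 0.294, -0.49], [0.006, -0.631, -0.776, 1.316], [0.0, 0.0, 0.0, 1.0]]
wrist 65.30554202605677 257.35442369707977 190.7942300183327 [[0.316, 0.902, 0.294, 0.122], [0.949, -0.301, -0.098, 0.617], [0.0, 0.31, -0.951, 0.372], [0.0, 0.0, 0.0, 1.0]]
{'clock': 0.15, 'q': array([ 1.15348812e+00,  4.94060768e-01,  1.34593842e+00,  2.12066913e-06,
        1.30247724e+00, -9.54813710e-02]), 'qvel': array([-7.09930796e-04, -2.68332680e-03, -6.92961626e-04, -2.10895133e-04,
       -9.57271684e-05, -1.65058932e-04]), 'joint_efforts': array([ 8.01189126e-04, -8.82548475e+01, -3.84071267e+01, -2.06919872e-04,
        7.14468537e-03,  5.49044091e-05]), 'eef_pos': array([0.19757378, 0.59269343, 0.23084166]), 'tool_rot': array([ 1.60220154e-01,  9.87081206e-01, -4.27186675e-04, -1.13050160e-04]), 'force': array([ 0.21346557, -0.77967795,  0.20934913]), 'wrist_torque': array([-0.05516089, -0.02938299, -0.01126989]), 'grasp_force': 0.0, 'grip_width': 1.0003746984715756}
```

View pics/a.png

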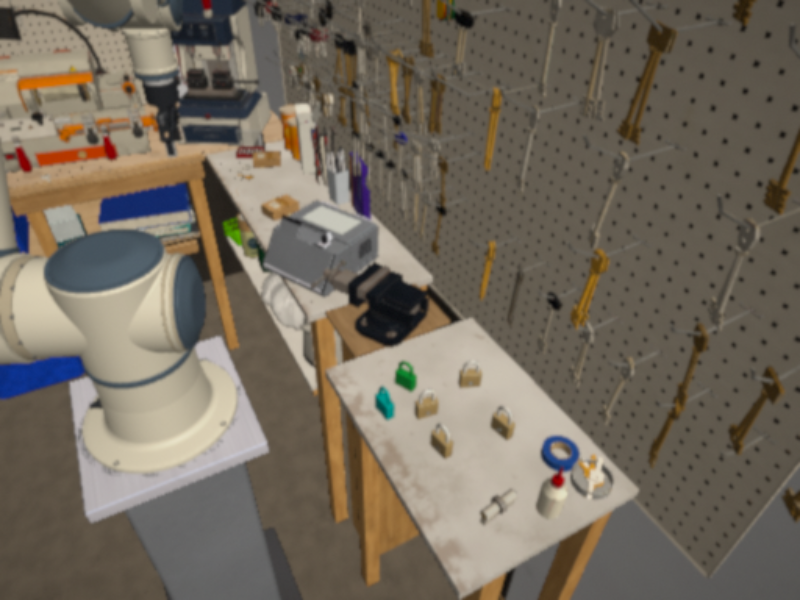

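View pics/b.png

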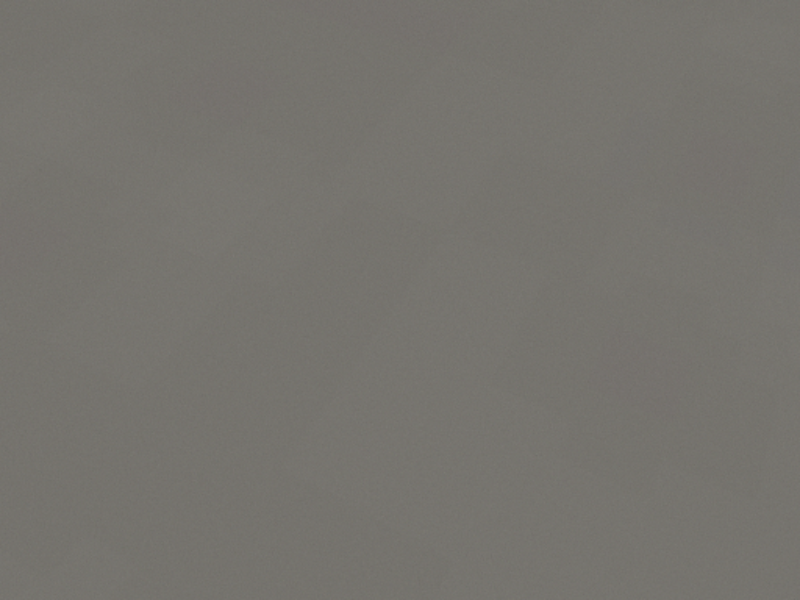

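The side view shows the grey box at about (320,245). There are four brass padlocks at (470,374), (427,404), (442,440) and (503,422). The green (405,375) and turquoise (385,402) look-alikes are not meant. The top camera is blinded, so I'll use side and wrist, starting with a confirming crop.

Run:
```python
from h import *
i=cv2.imread('pics/side0.png')
a=cv2.resize(i[115:195,160:260],(800,640),interpolation=cv2.INTER_CUBIC)[:600]
b=cv2.resize(i[215:345,225:398],(798,600),interpolation=cv2.INTER_CUBIC)
cv2.imwrite('pics/c1.png',a);cv2.imwrite('pics/c2.png',b)
for n,u,v,z in [('box',320,245,.1),('p',470,374,.02),('p',427,404,.02),('p',442,440,.02),('p',503,422,.02),('green',405,375,.02),('turq',385,402,.02),('bottle',550,500,.03),('tape',560,455,.01),('cyl',497,505,.02)]:
    print(n,at('side0',u/1.5625,v/1.5625,z).round(3))
```

```text
box [0.423 0.239 0.1  ]
p [ 0.552 -0.206  0.02 ]
p [ 0.438 -0.232  0.02 ]
p [ 0.419 -0.315  0.02 ]
p [ 0.538 -0.332  0.02 ]
green [ 0.437 -0.149  0.02 ]
turq [ 0.37  -0.192  0.02 ]
bottle [ 0.505 -0.498  0.03 ]
tape [ 0.589 -0.431  0.01 ]
cyl [ 0.43  -0.462  0.02 ]
```

View pics/c1.png

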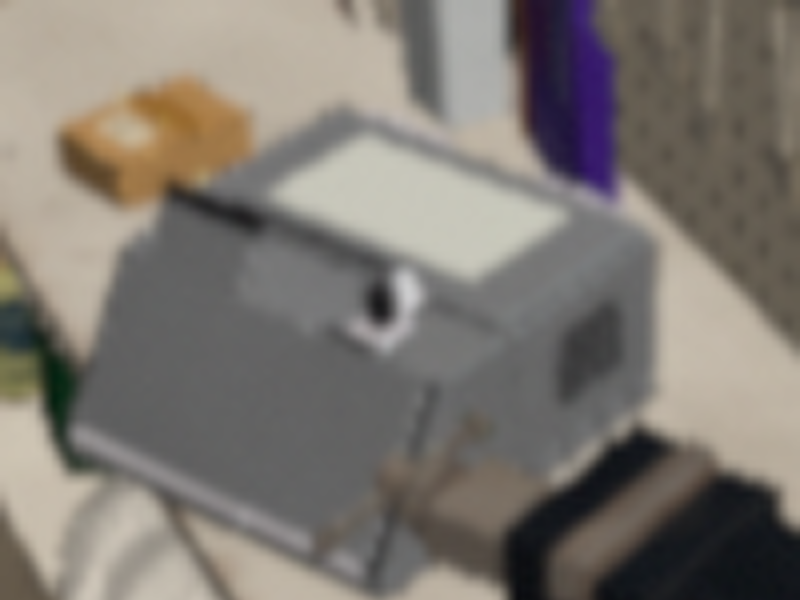

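View pics/c2.png

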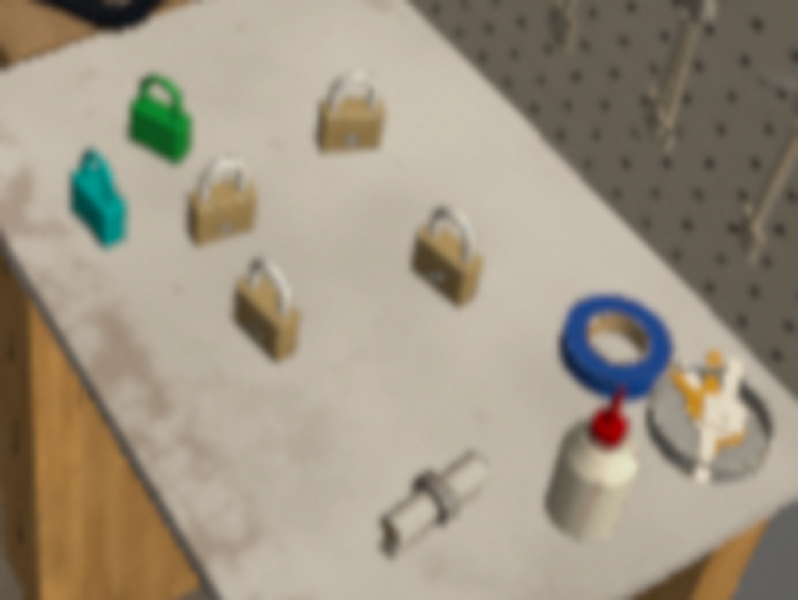

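Crops confirm four brass padlocks, plus the box with its tab at (375,300) and its black-topped lip at (210,200). Next I'll fit the box pose from the corner pixels and take wrist views of the box and padlocks.

```bash
cat >> h.py <<'E'
from scipy.optimize import least_squares
def fitbox(f,pts,x0):
    B=np.array([p[1] for p in pts]); U=np.array([p[0] for p in pts],float)
    def W(x): c,s=np.cos(x[2]),np.sin(x[2]); return B@np.array([[c,s,0],[-s,c,0],[0,0,1]])+[x[0],x[1],0]
    s=least_squares(lambda x:(proj(f,W(x))-U).ravel(),x0,loss='soft_l1'); return s.x,(proj(f,W(s.x))-U).round(1)
E
python3 - <<'E'
from h import *
P=[((70,435),(-.107,.1,.022)),((655,240),(.1,-.1,.1)),((345,105),(.1,.098,.108)),((435,380),(-.055,-.1,.1)),((125,240),(-.055,.1,.1)),((170,188),(-.037,.08,.134)),((260,215),(-.037,.02,.134)),((380,285),(-.038,-.05,.12))]
P=[((u/8+160-.5,v/8+115-.5),b) for (u,v),b in P]
x,e=fitbox('side0',P,[.42,.24,.1]); print(x,e.tolist())
np.save('box.npy',x)
s=r.read_state(); T=np.load('pics/wrist0.npz')['T']; q=R.from_quat(s['tool_rot'])
print('cam in tool',q.inv().apply(T[:3,3]-s['eef_pos']), (q.inv().as_matrix()@T[:3,:3]).round(3).tolist())
c,sn=np.cos(x[2]),np.sin(x[2])
# look positions
for p,yaw in [((x[0]-.05,x[1],.36),0.2),((.48,-.26,.36),0)]:
  for k in range(4):
    o=(R.from_euler('z',yaw+k*np.pi/2)*R.from_euler('x',np.pi)).as_quat(); print(p,k,solve_ik(p,o))
E
```

```text
[0.44617838 0.30206868 0.44920945] [[-0.8, -1.2], [-0.2, -0.0], [-0.1, -0.5], [0.8, 0.7], [-0.4, 0.2], [0.1, -1.4], [0.6, 0.3], [-0.0, 1.1]]
cam in tool [ 0.07963984 -0.00155617 -0.14159779] [[-0.0, -0.951, -0.31], [1.0, -0.0, 0.001], [-0.001, -0.31, 0.951]]
(np.float64(0.39617838015491524), np.float64(0.3020686845561617), 0.36) 0 [ 5.31507586e-01  2.02384332e-01  1.44220483e+00 -4.44089210e-16
  1.49700349e+00  1.90230391e+00]
(np.float64(0.39617838015491524), np.float64(0.3020686845561617), 0.36) 1 [ 5.31507586e-01  2.02384332e-01  1.44220483e+00 -4.44089210e-16
  1.49700349e+00  3.31507586e-01]
(np.float64(0.39617838015491524), np.float64(0.3020686845561617), 0.36) 2 [ 0.53150759  0.20238433  1.44220483  0.          1.49700349 -1.23928874]
(np.float64(0.39617838015491524), np.float64(0.3020686845561617), 0.36) 3 [ 0.53150759  0.20238433  1.44220483  0.          1.49700349 -2.81008507]
(0.48, -0.26, 0.36) 0 [-6.05819579e-01  2.78288334e-01  1.33768370e+00 -4.44089210e-16
  1.52562062e+00  9.64976747e-01]
(0.48, -0.26, 0.36) 1 [-0.60581958  0.27828833  1.3376837   0.          1.52562062 -0.60581958]
(0.48, -0.26, 0.36) 2 [-0.60581958  0.27828833  1.3376837   0.          1.52562062 -2.17661591]
(0.48, -0.26, 0.36) 3 [-6.05819579e-01  2.78288334e-01  1.33768370e+00 -4.44089210e-16
  1.52562062e+00  2.53577307e+00]
```

Run:
```python
from h import *
dn=lambda yaw:(R.from_euler('z',yaw)*R.from_euler('x',np.pi)).as_quat()
r.move_pose([.42,.29,.33],dn(.35+np.pi)); r.sleep(.2); snap('wrist','wb')
r.move_pose([.50,-.27,.30],dn(np.pi)); r.sleep(.2); snap('wrist','wp')
print(r.read_state()['clock'])
for f in ['wb','wp']: cv2.imwrite(f'pics/{f}2.png',cv2.resize(cv2.imread(f'pics/{f}.png'),(800,600),interpolation=cv2.INTER_CUBIC))
```

```text
4.1333
```

View pics/wb2.png

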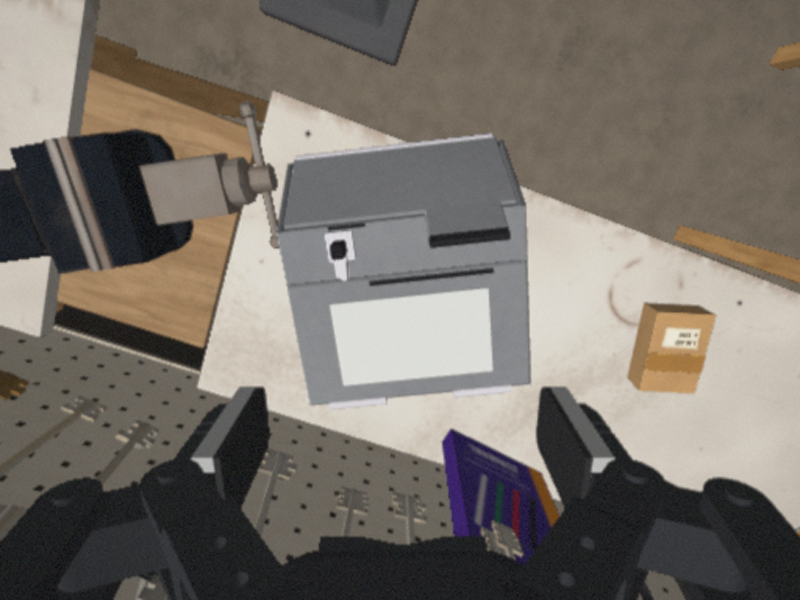

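View pics/wp2.png

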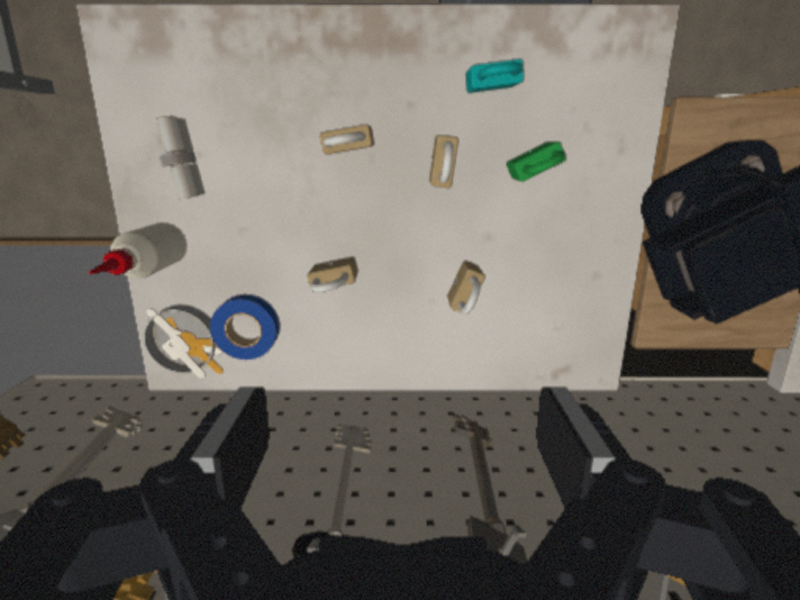

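The box view gives tab (338,243), lip top edge (430,240)–(509,233) and back corners (309,404)/(529,383). The padlock view shows brass bodies at (346,139), (445,160), (332,275) and (467,287). Next I'll fit both.

```bash
cat >> h.py <<'E'
def lockpts(x):
    c,s=np.cos(x[2]),np.sin(x[2]); B=np.array([[a,b,z] for a in(-.0095,.0095) for b in(-.021,.021) for z in(0,.036)])
    return B@np.array([[c,s,0],[-s,c,0],[0,0,1]])+[x[0],x[1],0]
def brass(img):
    h=cv2.cvtColor(cv2.GaussianBlur(img,(3,3),0),cv2.COLOR_BGR2HSV)
    return cv2.inRange(h,(12,75,50),(28,255,255))
def fitlock(f,u,v,rad=30):
    """fit upright padlock body silhouette near pixel (u,v) of a saved picture"""
    from scipy.optimize import minimize
    m=brass(cv2.imread(f'pics/{f}.png')); k=np.zeros_like(m); cv2.circle(k,(int(u),int(v)),rad,255,-1); m&=k
    m=cv2.morphologyEx(m,cv2.MORPH_OPEN,np.ones((2,2),np.uint8)); pts=cv2.findNonZero(m); hull=cv2.convexHull(pts)
    S=4; M=cv2.fillConvexPoly(np.zeros((384*S,512*S),np.uint8),(hull*S+S//2).astype(int),1)
    def cost(x):
        H=cv2.convexHull(((proj(f,lockpts(x))+.5)*S).astype(np.float32)); N=cv2.fillConvexPoly(np.zeros_like(M),H.astype(int),1)
        return 1-(M&N).sum()/(M|N).sum()
    c=pts.reshape(-1,2).mean(0); p0=at(f,*c,.02)
    b=min((minimize(cost,[p0[0],p0[1],a],method='Nelder-Mead',options=dict(initial_simplex=np.array([[p0[0],p0[1],a],[p0[0]+.008,p0[1],a],[p0[0],p0[1]+.008,a],[p0[0],p0[1],a+.4]]),xatol=2e-4,fatol=1e-3)) for a in np.arange(4)*np.pi/4),key=lambda s:s.fun)
    return b.x,b.fun
E
python3 - <<'E'
from h import *
k=1.5625
P=[((298,158),(-.107,.1,.022)),((491,135),(-.107,-.1,.022)),((309,404),(.1,-.1,.1)),((529,383),(.1,.1,.1)),((279,230),(-.055,-.1,.1)),((524,205),(-.055,.1,.1)),((430,238),(-.037,.02,.134)),((509,231),(-.037,.08,.134)),((338,243),(-.038,-.05,.123))]
P[0],P[1]=(P[0][0],(-.107,-.1,.022)),(P[1][0],(-.107,.1,.022))
P=[((u/k-.3,v/k-.3),b) for (u,v),b in P]
x,e=fitbox('wb',P,[.44,.3,.3]); print(x.round(4),e.tolist()); np.save('box.npy',x)
L=[]
img=cv2.imread('pics/wp.png')
for u,v in [(346,139),(445,160),(332,275),(467,287)]:
    s,f=fitlock('wp',u/k,v/k); L.append(s); print(s.round(4),round(f,3))
    cv2.polylines(img,[cv2.convexHull((proj('wp',lockpts(s))).astype(np.float32)).astype(int)],True,(0,0,255))
np.save('locks.npy',L)
cv2.imwrite('pics/fit.png',cv2.resize(img[60:220,180:340],(600,600)))
E
```

```text
[0.4442 0.3027 0.4545] [[-7.6, 0.4], [8.2, -0.1], [-1.0, -2.5], [1.1, -2.4], [-2.6, -0.6], [1.9, -1.5], [-0.2, 4.1], [1.8, 3.2], [-0.9, 4.3]]
[ 0.417  -0.3148  3.2384] 0.235
[ 0.4351 -0.2325  1.4933] 0.25
[ 0.5353 -0.3322  0.4131] 0.409
[ 0.5487 -0.2098  1.4036] 0.374
```

View pics/fit.png

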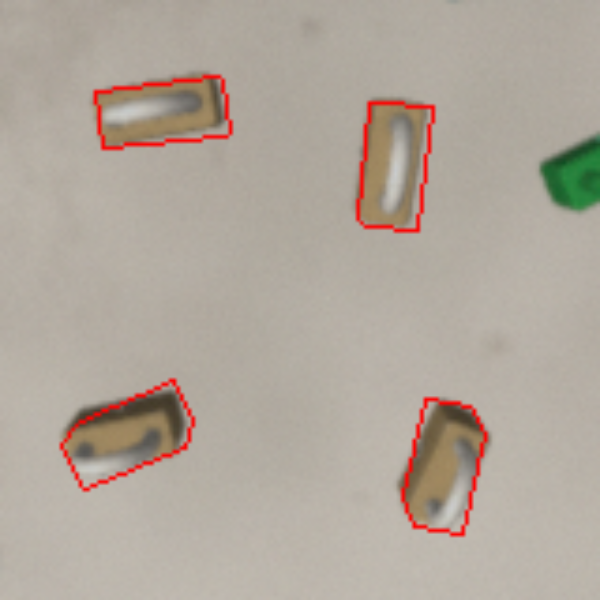

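```bash
cat >> h.py <<'E'
bx=np.load('box.npy')
RB=R.from_euler('z',bx[2])
def wp(b): return RB.apply(b)+[bx[0],bx[1],0]
def ori(yaw=np.pi,tilt=0):  # box-frame tool yaw; tilt about box y: fingertips lean to +x(back) if >0
    return (RB*R.from_euler('y',-tilt)*R.from_euler('z',yaw)*R.from_euler('x',np.pi)).as_quat()
def tb():  # tcp in box frame
    return RB.inv().apply(np.array(r.read_state()['eef_pos'])-[bx[0],bx[1],0])
def bl(b,feed=.15,n=None,frame=None): return r.servo_line(wp(b),feed=feed,contact_N=n,frame=frame)
E
python3 - <<'E'
from h import *
k=1.5625
P=[((309,404),(.1,-.1,.1)),((529,383),(.1,.1,.1)),((279,230),(-.055,-.1,.1)),((524,205),(-.055,.1,.1)),((430,238),(-.037,.02,.134)),((509,231),(-.037,.08,.134)),((338,243),(-.038,-.05,.123))]
P=[((u/k-.3,v/k-.3),b) for (u,v),b in P]
x,e=fitbox('wb',P,[.44,.3,.3]); print(x.round(4),e.tolist())
x[:2]=(x[:2]+[.446,.302])/2; x[2]=.453; np.save('box.npy',x)
E
python3 - <<'E'
from h import *
command_gripper(0)
s=r.read_state()['eef_pos']; r.servo_line([.45,-.1,.33],feed=.4)
r.move_pose(wp([-.040,-.09,.2]),ori())
bl([-.040,-.09,.112],.1,8); print(tb())
print(bl([-.040,-.05,.112],.04,12)); s=r.read_state(); print(tb(),s['force'])
r.sleep(.3); bl([-.040,-.095,.112]); bl([-.040,-.095,.25]); print(r.read_state()['clock'])
snap('side','s1'); i=cv2.imread('pics/s1.png'); cv2.imwrite('pics/s1c.png',cv2.resize(i[75:195,150:300],(750,600),interpolation=cv2.INTER_CUBIC))
E
```

```text
[0.4442 0.3027 0.4563] [[-0.8, -2.4], [1.2, -2.6], [-2.6, -0.4], [1.8, -1.7], [-0.3, 4.1], [1.8, 3.1], [-1.0, 4.4]]
[-0.03965473 -0.09011936  0.11247563]
True
[-0.04006222 -0.05283819  0.11187337] [  5.74027125 -10.68084747   1.39858365]
10.475
```

View pics/s1c.png

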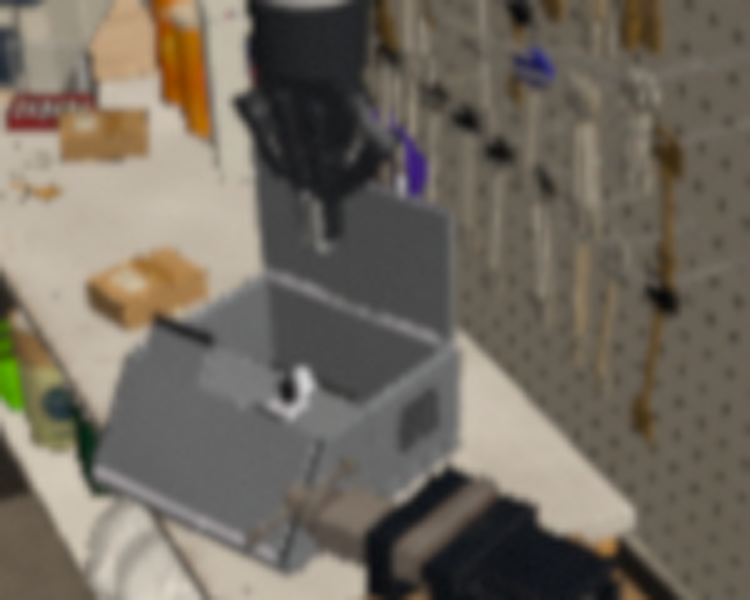

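The cover is upright (at (350,250)), so the latch step is done. Next I'll take the padlocks: relook, refit with a wider mask, and pick one by one.

```bash
sed -i 's/(12,75,50),(28,255,255)/(8,65,15),(32,255,255)/' h.py
cat > look.py <<'E'
from h import *
dn=lambda yaw:(R.from_euler('z',yaw)*R.from_euler('x',np.pi)).as_quat()
def look(name,p=(.46,-.27,.28)):
    r.move_pose(list(p),dn(np.pi)); r.sleep(.15); snap('wrist',name)
    img=cv2.imread(f'pics/{name}.png'); m=brass(img); m=cv2.morphologyEx(m,cv2.MORPH_CLOSE,np.ones((5,5),np.uint8)); n,_,st,c=cv2.connectedComponentsWithStats(m)
    out=[]
    for i in range(1,n):
        if not 300<st[i,4]<2500: continue
        w=at(name,*c[i],.02)
        if not(.36<w[0]<.62 and -.40<w[1]<-.10): continue
        s,f=fitlock(name,*c[i],26); out.append(s); print(c[i].round(),st[i,4],s.round(3),round(f,2))
        cv2.polylines(img,[cv2.convexHull((proj(name,lockpts(s))).astype(np.float32)).astype(int)],True,(0,0,255))
    cv2.imwrite(f'pics/{name}_fit.png',cv2.resize(img[:256,80:420],(797,600)))
    return out
E
python3 - <<'E'
from look import *
r.move_pose([.45,-.05,.33],dn(np.pi)); command_gripper(.75)
L=look('w2'); np.save('locks.npy',L)
E
```

```text
[222. 120.] 312 [ 0.417 -0.316  0.283] 0.21
[282. 133.] 304 [ 0.435 -0.234  1.582] 0.21
[212. 204.] 431 [ 0.535 -0.332  0.429] 0.3
[297. 212.] 398 [ 0.55  -0.21   4.508] 0.31
```

View pics/w2_fit.png

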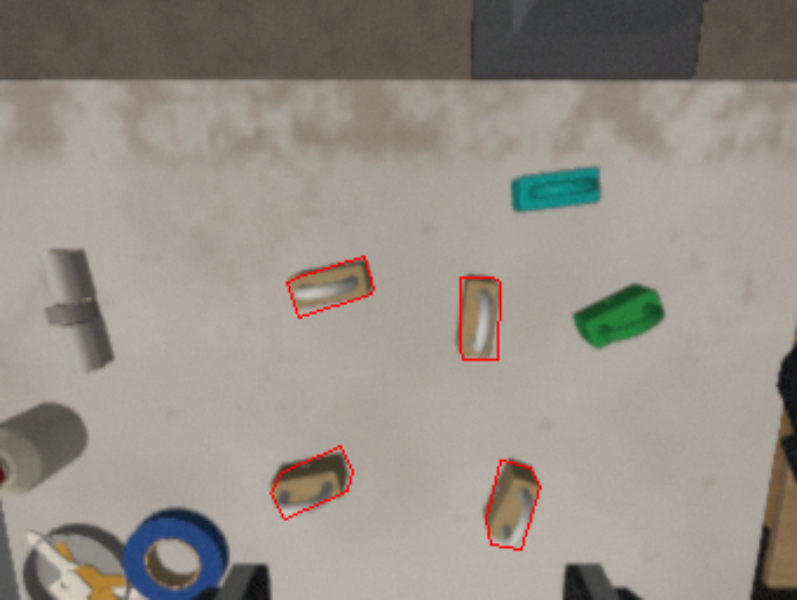

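```bash
cat > pick.py <<'E'
from look import *
SLOT=[(.048,-.054),(.020,-.018),(.048,.018),(.020,.054)]
def pick(x,y,p,z=.008):
    qs=[]
    for t in (p+np.pi/2,p-np.pi/2):
        j=solve_ik([x,y,.12],dn(t))
        if j is not None and abs(j[5])<2.9: qs.append((abs(j[5]),t))
    t=min(qs)[1]
    command_gripper(.75); r.move_pose([x,y,.13],dn(t)); hit=r.servo_line([x,y,z],feed=.12,contact_N=15)
    command_gripper(0); s=r.read_state(); r.servo_line([x,y,.32],feed=.3); s2=r.read_state()
    print('pick',hit,s['grip_width'],s2['grip_width'],s2['grasp_force'],s2['force'].round(1),s2['clock'])
    return s2['grip_width']>.12
def drop(i,z=.054):
    a=SLOT[i]; r.move_pose(wp([a[0]-.02,a[1],.30]),ori()); bl([a[0],a[1],.2],.25)
    hit=bl([a[0],a[1],z],.12,15); command_gripper(.36); r.sleep(.2); print('drop',i,hit,tb(),r.read_state()['clock']); bl([a[0],a[1],.2],.2); bl([a[0]-.03,a[1],.31],.3)
E
python3 - <<'E'
from pick import *
if pick(.535,-.332,.33): drop(0)
snap('wrist','w3'); cv2.imwrite('pics/w3b.png',cv2.resize(cv2.imread('pics/w3.png'),(640,480)))
E
```

```text
pick False 0.20081928796702017 0.20292752396426186 58.50995600223541 [-0.2  0.7 -2.9] 17.5083
drop 0 True [ 0.0477502  -0.05055453  0.05593524] 21.875
```

View pics/w3b.png

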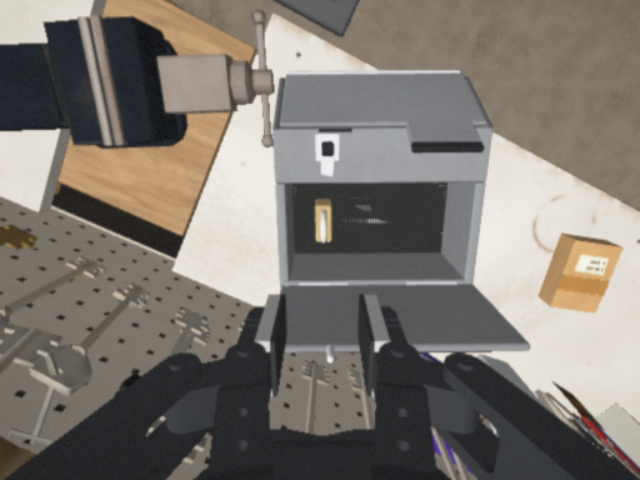

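The first padlock stands in the chamber at (323,220), inside the right wall. The gripper grazed that wall slightly, so I'll use narrower slots. Continuing with a fresh look first.

```bash
sed -i 's/^SLOT=.*/SLOT=[(.048,-.054),(.020,-.016),(.048,.018),(.020,.046)]/; s/z=.054/z=.06/' pick.py
cat > one.py <<'E'
import sys
from pick import *
YAW=lambda L:min(L,key=lambda s:0)
i=int(sys.argv[1]); L=look(f'lk{i}')
s=max(L,key=lambda s:s[0]); print('take',s)
p=s[2]-0.06*np.sign(np.sin(2*s[2])) if abs(np.sin(2*s[2]))>.3 else s[2]
if pick(s[0],s[1],p): drop(i)
E
python3 one.py 1
```

```text
[222. 120.] 306 [ 0.417 -0.315  3.422] 0.21
[298. 212.] 414 [ 0.55 -0.21  1.36] 0.29
take [ 0.54968862 -0.2096906   1.36003123]
pick False 0.19630093709755042 0.19784183647400827 58.50629389286041 [-0.3 -0.6 -2.3] 31.8583
drop 1 False [ 0.02006293 -0.01599436  0.06010755] 36.8083
```

```bash
sed -i 's/300<st/180<st/' look.py; python3 one.py 2
```

```text
[222. 120.] 306 [ 0.417 -0.316  3.382] 0.21
[282. 133.] 308 [ 0.434 -0.234  1.537] 0.21
take [ 0.43427308 -0.2337245   1.53670734]
pick False 0.2023657879383673 0.19880219406794059 58.406256437301636 [-0.5 -1.5 -3.2] 46.4583
drop 2 False [0.04805003 0.01799672 0.06009084] 51.0417
```

```bash
python3 one.py 3
python3 - <<'E'
from look import *
snap('wrist','w4'); a=cv2.imread('pics/w4.png'); r.move_pose([.46,-.15,.33],dn(np.pi)); r.sleep(.1); snap('wrist','w5'); b=cv2.imread('pics/w5.png')
cv2.imwrite('pics/w45.png',np.hstack([cv2.resize(a[40:280,160:432],(400,353)),cv2.resize(b,(400,300)).copy() if 0 else cv2.resize(b,(471,353))])[:,:800])
E
```

```text
[222. 120.] 313 [ 0.417 -0.315  0.273] 0.21
take [ 0.41699222 -0.31540183  0.27325517]
pick False 0.20125546012319404 0.19609545232431763 58.44044208526611 [ 0.   1.5 -1.4] 59.2
drop 3 False [0.02003635 0.04601266 0.06007083] 63.9083
```

View pics/w45.png

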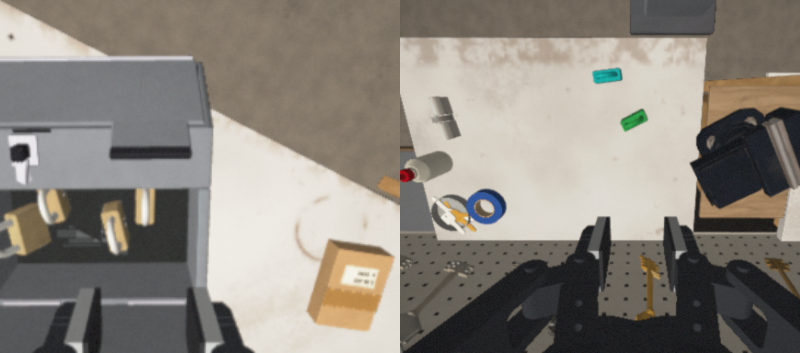

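All four brass padlocks are in the chamber (one leaning or lying), and only the green and turquoise ones remain on the bench. Next I'll close the cover by sweeping an arc with tilted closed fingers.

```bash
cat > cover.py <<'E'
from h import *
al=.35; Y=-.012; u=np.array([np.sin(al),-np.cos(al)]); m=np.array([-np.cos(al),-np.sin(al)]); o=ori(np.pi,al)
def P(th,d): return np.array([.1,.104])+d*np.array([-np.cos(th),np.sin(th)])+.004*np.array([np.sin(th),np.cos(th)])
def tcp(th):
    K=P(th,.112)+.016*u if th>1.22 else P(th,.099)
    t=K-.011*m; return [t[0],Y,t[1]]
E
python3 - <<'E'
from cover import *
print('axis',(RB.inv()*R.from_quat(o)).apply([0,0,1]).round(2), tcp(1.55),tcp(0))
for p in ([.03,Y,.32],[.132,Y,.27],[.130,Y,.206],tcp(.6),tcp(0)): print(solve_ik(wp(p),o))
E
```

```text
axis [ 0.34  0.   -0.94] [np.float64(0.11748957910341948), -0.012, np.float64(0.20480087337687228)] [np.float64(0.011333099841321168), -0.012, np.float64(0.11177187588200996)]
[ 0.46515869  0.1766826   1.64353298 -0.00504929  0.97140682 -1.5565262 ]
[ 0.46290478  0.374533    1.49874794 -0.00427426  0.91833192 -1.5588969 ]
[ 0.46294092  0.44152113  1.58551123 -0.00492416  0.76458227 -1.55790442]
[ 0.46513477  0.37599001  1.85889613 -0.00787421  0.55674414 -1.5527121 ]
[ 0.46568693  0.45572189  1.95992563 -0.01184729  0.37599503 -1.54785875]
```

Run:
```python
from cover import *
s=r.read_state(); r.servo_line(np.array(s['eef_pos'])*[1,1,0]+[0,0,.34]); command_gripper(0)
r.move_pose(wp([.0,Y,.34]),o)
bl([.132,Y,.28],.2,10); h=bl([.130,Y,.206],.1,10); print('behind',h,tb())
for th in list(np.arange(1.55,.1,-.15))+[.1]:
    h=bl(tcp(th),.12,25); s=r.read_state(); print(round(th,2),h,tb().round(3),RB.inv().apply(s['force']).round(1))
    if h: break
print(s['clock'])
```

```text
behind False [ 0.13036443 -0.01198698  0.20681899]
1.55 False [ 0.118 -0.012  0.206] [ 1.2  0.1 -0.2]
1.4 False [ 0.101 -0.012  0.204] [1.7 1.4 1. ]
1.25 False [ 0.085 -0.012  0.2  ] [ 1.7 -0.2 -1.4]
1.1 False [ 0.069 -0.012  0.198] [1.8 0.6 1.8]
0.95 False [ 0.056 -0.012  0.191] [ 1.9 -0.2  1. ]
0.8 False [ 0.045 -0.012  0.182] [ 1.  -0.1  1.4]
0.65 False [ 0.034 -0.012  0.171] [-0.7  0.5  3.2]
0.5 False [ 0.026 -0.012  0.159] [0.  0.4 2.3]
0.35 False [ 0.019 -0.012  0.146] [-0.9  0.8  3.7]
0.2 False [ 0.014 -0.012  0.132] [-0.7 -0.8  3.2]
0.1 False [ 0.013 -0.012  0.122] [2.5 0.2 3.5]
74.3333
```

Force matches the spring, so the cover is following. Next I'll press until it latches.

Run:
```python
from cover import *
f0=None
for z in np.arange(.118,.099,-.002):
    h=bl([.008,Y,z],.03,25); s=r.read_state(); print(round(z,3),h,tb().round(4),RB.inv().apply(s['force']).round(1))
    if h or abs(s['force'][2])>24: break
r.sleep(.3); bl([.0,Y,.16],.1); bl([-.06,Y,.33],.25); print(r.read_state()['clock'])
r.move_pose(wp([-.07,-.0,.30]),ori()); r.sleep(.1); snap('wrist','w6'); cv2.imwrite('pics/w6b.png',cv2.resize(cv2.imread('pics/w6.png'),(640,480)))
```

```text
0.118 False [ 0.0093 -0.012   0.1191] [ 5.4 -0.2  5. ]
0.116 False [ 0.0088 -0.012   0.1167] [4.1 0.3 5.6]
0.114 False [ 0.0082 -0.012   0.1142] [ 3.8 -0.8  3.1]
0.112 False [ 0.0072 -0.012   0.1115] [ 0.3 -0.3  1.5]
0.11 False [ 0.0074 -0.012   0.1098] [-3.1  0.7 10.7]
0.108 False [ 0.0074 -0.012   0.1083] [-8.9 -0.4 23.1]
0.106 False [ 0.0075 -0.012   0.1068] [-14.   -0.7  36.8]
78.0417
```

View pics/w6b.png

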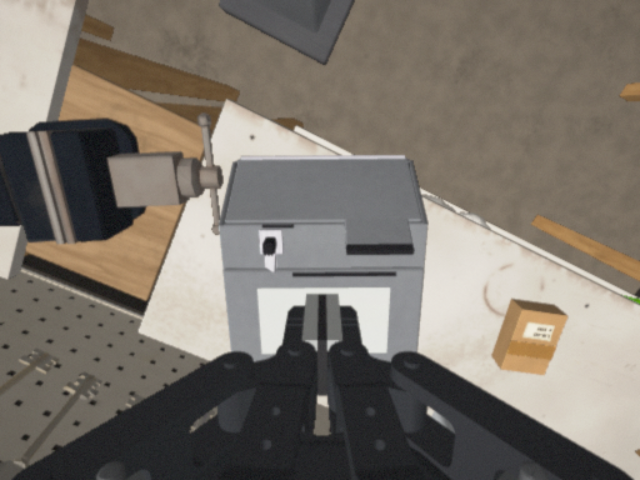

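The cover lies flat under the claw (268,262), tab home as at the start, so it is latched. Next I'll pull the flap down.

Run:
```python
from h import *
o=ori()
for p,t in (([-.145,.05,.116],0),([-.21,.05,.25],0),([-.20,.05,.12],0),([-.20,.05,.12],-.3),([-.21,.05,.25],-.3),([-.07,.004,.04],.15)): print(p,t,solve_ik(wp(p),ori(np.pi,t)))
r.move_pose(wp([-.014,.05,.2]),o); h=bl([-.014,.05,.1165],.1,8); print(h,tb())
h=bl([-.07,.05,.1165],.08,15); s=r.read_state(); print(h,tb(),RB.inv().apply(s['force']).round(1))
h=bl([-.125,.05,.1165],.08,12); s=r.read_state(); print(h,tb(),RB.inv().apply(s['force']).round(1))
r.sleep(.3); h=bl([-.138,.05,.1165],.08,10); s=r.read_state(); print(h,tb(),RB.inv().apply(s['force']).round(1))
bl([-.10,.05,.1165]); bl([-.09,.05,.30],.25); r.sleep(.1)
snap('wrist','w7'); a=cv2.imread('pics/w7.png'); snap('side','s2'); b=cv2.imread('pics/s2.png')
cv2.imwrite('pics/w7b.png',np.hstack([cv2.resize(a[60:300,100:420],(480,360)),cv2.resize(b[110:200,160:240],(320,360))]));print(s['clock'])
```

```text
[-0.145, 0.05, 0.116] 0 [ 0.62313415  0.38206257  1.99519184  0.          0.76433825 -1.40066217]
[-0.21, 0.05, 0.25] 0 [ 0.65546022  0.06808065  1.93040423  0.          1.14310777 -1.3683361 ]
[-0.2, 0.05, 0.12] 0 [ 0.64973313  0.32077509  2.10644922  0.          0.71436834 -1.3740632 ]
[-0.2, 0.05, 0.12] -0.3 [ 0.60641304  0.44517746  1.90957764  0.05111501  1.0840589  -1.44806024]
[-0.21, 0.05, 0.25] -0.3 [ 0.60991653  0.22988003  1.77079607  0.04661161  1.43758733 -1.42697633]
[-0.07, 0.004, 0.04] 0.15 [ 0.50476223  0.56229245  2.03579174 -0.02015303  0.39377833 -1.5010033 ]
False [-0.0136006   0.04997262  0.11715528]
False [-0.06947314  0.05004002  0.11661762] [-0.2  0.3 -0.5]
False [-0.12439802  0.05006183  0.11659221] [-1.  -0.9 -0.5]
False [-0.1380425   0.05005189  0.1166492 ] [1.6 0.1 0.8]
82.4833
```

View pics/w7b.png

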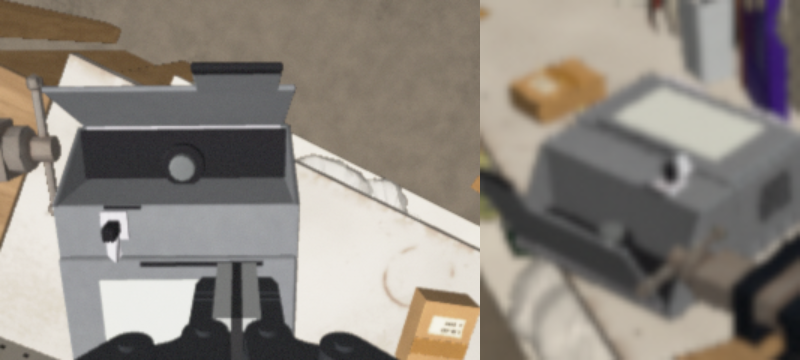

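The flap is down with its lip at (237,68) and the button visible at (181,168). I'll check those against predictions and press.

Run:
```python
from h import *
print('pred lip ends/button', (proj('w7',[wp([-.163,.02,.141]),wp([-.163,.08,.141]),wp([-.072,0,.051])])-[100,60])*1.5)
o=ori(np.pi,.12)
r.move_pose(wp([-.072,.003,.2]),o); h=bl([-.071,.003,.062],.12,12); print(h,tb())
h=bl([-.071,.003,.040],.03,14); s=r.read_state(); print(h,tb(),RB.inv().apply(s['force']).round(1))
r.sleep(.4); print(tb(),RB.inv().apply(r.read_state()['force']).round(1))
bl([-.071,.003,.25],.15)
```

```text
pred lip ends/button [[190.5441794   63.93913082]
 [284.3940554   63.93126591]
 [180.82913349 167.27410292]]
False [-0.07060001  0.00308014  0.06255543]
True [-0.07068595  0.00303794  0.04602588] [-5.7 -0.  30. ]
[-0.07070349  0.00302637  0.04619759] [-4.9  0.1 23.7]
```

The force rose to 24–30 N at full travel, so the button is fully in. Next I'll push the flap back up.

Run:
```python
from h import *
bl([-.10,.05,.27],.25)
o=ori(np.pi,-.2)
r.move_pose(wp([-.21,.05,.26]),o); h=bl([-.205,.05,.125],.12,8); print(h,tb())
for x in (-.16,-.12,-.09,-.07,-.045):
    h=bl([x,.05,.125],.08,9); s=r.read_state(); print(h,tb().round(4),RB.inv().apply(s['force']).round(1))
    if h: break
r.sleep(.3); bl([-.09,.05,.14],.1); bl([-.13,.05,.32],.25)
r.move_pose(wp([-.07,0,.30]),ori()); r.sleep(.1)
snap('wrist','w8'); a=cv2.imread('pics/w8.png'); cv2.imwrite('pics/w8b.png',cv2.resize(a[60:300,100:420],(640,480))); print(s['clock'])
k=proj('w8',[wp([-.037,.02,.134]),wp([-.037,.08,.134]),wp([-.038,-.05,.123])]); print((k-[100,60])*2)
```

```text
False [-0.2046889   0.05003884  0.1253827 ]
False [-0.1604  0.05    0.1249] [-0.3 -0.3 -0.5]
False [-0.1205  0.05    0.1249] [ 0.4 -0.5  0.8]
False [-0.0904  0.05    0.1249] [ 0.2  0.2 -0.2]
False [-0.0702  0.05    0.1249] [-0.2  0.5 -0.1]
True [-0.0545  0.0499  0.1246] [-6.6 -0.2  9.9]
93.0083
[[351.91187625 285.97902609]
 [461.66209532 285.86551918]
 [226.4287774  277.64113636]]
```

View pics/w8b.png

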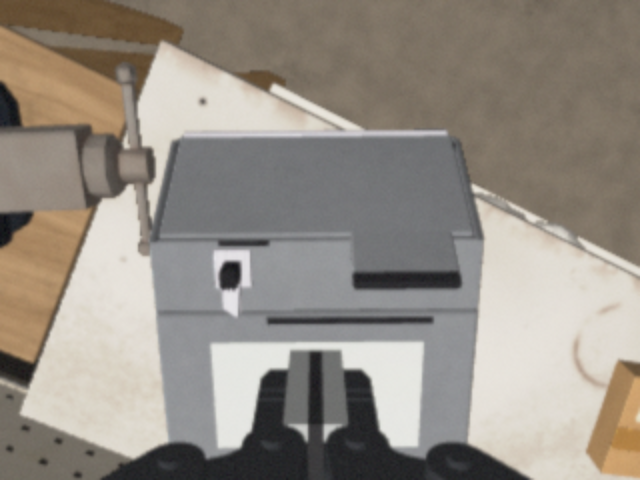

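The flap is flush: its lip band at rows 270–288 matches the earlier shut view. The cover is latched and the tab is home, so I'm handing in.

```bash
python3 -c "
from h import *
print(job.hand_in(), r.read_state()['clock'])"
```

```text
the job is handed in; nothing more can be done
the job is handed in; nothing more can be done
```

The job is handed in: all four brass padlocks are in the chamber, the cover is latched, the start button was pressed fully in and the flap is back up, at about 95 s of the 210 s allowed; the hand-in call returned no verdict.

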